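Lock-to-lock steering check on the set-up board

TASK

Check the steering of the model racing car for binding: with the fingertips, push the long gauge arm (either one, they move together) sideways until the steering stands against its stop on the car's left, then push it over to the stop on the car's right, and finally bring it back so that the pointers stand on the long straight-ahead marks, and let go. Only push the arms from the side: do not take an arm between the fingers and do not force it against the stops. Leave the loose wheels, tools and other things where they lie.

Things in the scene. Friction and masses are not known exactly. Their poses are not given: they have to be found in the camera images.
- setup_board: dark grey board 500 x 370 x 10 mm, fast on the table, with a bare model racing car chassis fast on it. Origin: centre of its underside; x to the car's nose (towards the robot), y to the car's left, z up. Bumper plate to x 137 mm, 20 mm above the table; shock towers 80 mm, orange posts 91 mm high (front ones at x 66). White scales under the pointers: a mark every 5 degrees, the long one straight ahead
- gauge_left (a joint): steering angle of the car's left gauge arm, rad: 0 straight ahead (along the board's x), positive to the car's left (anticlockwise from above, tip towards the board's +y), negative right. Stops at +0.42 and -0.42, slightly yielding. Light friction (1 to 2 N at the arm's end), no spring: stays where it is left, hardly coasts. Tie rods couple both arms: whichever is pushed, both turn equally
- gauge_right (a joint): the same for the car's right gauge arm; always equal to gauge_left
- gauge_left_pivot (a point): on the vertical steering axis of the left gauge arm (board x 70, y +88 mm), 52 mm above the table, level with the arm's upper edge. Turns with the arm: x along it to its tip, y to the car's left. A stand (frame 6 mm thick, 76 mm above the table) spans x -35 to 35 mm; ahead of it the arm, an aluminium bar on edge 8 mm thick, 18 mm high, runs to x 112 mm, bare on both sides
- gauge_left_tip (a point): tip of the thin dark pointer at the end of the left gauge arm, 119 mm from the steering axis, just above the scale, 16 mm above the table
- gauge_right_pivot (a point): on the vertical steering axis of the right gauge arm (board x 70, y -88 mm), 52 mm above the table, level with the arm's upper edge. Turns with the arm: x along it to its tip, y to the car's left. A stand (frame 6 mm thick, 76 mm above the table) spans x -35 to 35 mm; ahead of it the arm, an aluminium bar on edge 8 mm thick, 18 mm high, runs to x 112 mm, bare on both sides
- gauge_right_tip (a point): tip of the thin dark pointer at the end of the right gauge arm, 119 mm from the steering axis, just above the scale, 16 mm above the table
- front_wheel_a: loose foam-tyred model car wheel lying flat on the board beside the chassis, 63 mm diameter, 26 mm high; origin: centre of its underside. Not part of the job
- front_wheel_b: as front_wheel_a, on the other side of the chassis. Not part of the job
- rear_wheel_a: loose foam-tyred wheel lying flat on the table to the robot's left, 63 mm diameter, 28 mm high; origin: centre of its underside. Not part of the job
- rear_wheel_b: as rear_wheel_a
- hex_driver: loose hex driver lying across the front edge of the board, ahead of the two scales: square aluminium handle 85 x 13 x 13 mm (from -82 to +3 mm on its x axis) and a 70 mm long thin shank towards its +x; origin: underside, near where the shank begins. Not part of the job
- height_gauge: loose stepped aluminium block lying on the board ahead of the bumper, between the two gauge arms, 60 x 22 mm, 8 to 24 mm high, long along its x axis; origin: centre of its underside. Not part of the job
- battery_pack: loose battery pack on the table to the robot's right, 139 x 47 x 25 mm; origin: centre of its underside. Not part of the job
- oil_bottle: loose upright small bottle on the table to the robot's right, 32 mm diameter, 85 mm high; origin: centre of its underside. Not part of the job

How it is judged:
By the outcome, as a careful person would: the job done as asked, in the order asked, and still so for the second after the job is handed in, with the robot touching nothing.
It also fails if it takes over 64 s, if anything falls off the work surface, if the arm or the gripper's body presses on something with over 40 N, if the wrist force passes 120 N, or if a joint passes its speed limit or range.

ROBOT

A 6-joint arm with a two-finger parallel gripper is mounted at the origin on the work surface. World frame = base frame: x ahead of the robot, y to its left, z up, the work surface at z = 0. Lengths are in m, angles in degrees, forces in N, time in s.
With the tool pointing down it reaches from about 0.325 to 0.775 m from the base axis. Payload 5.5 kg.
Tool frame: the origin (TCP) lies at the centre of the arm's flange, where the gripper is bolted on; the fingertips stand 182 mm ahead of it and the grasp point (between the pads) lies 163 mm ahead of it; z points along the fingers, y is the direction in which the jaws open and shut (so a half turn about z gives the same grasp; the last joint's range is limited). The gripper opens to 88 mm and grips with 3 to 60 N. Pads are 20 mm wide; open, the fingers measure 115 mm over their backs; the gripper's body (75 mm by 178 mm) begins 61 mm behind the grasp point.
Start: joints at [67.397, 5.22, 70.514, -0, 104.267, -3.249], TCP at [0.199, 0.566, 0.405] pointing down, gripper open.
Joint ranges: [-164.24, 164.24], [-49.07, 125.15], [9.68, 141.18], [-86.29, 266.29], [3.28, 154.24], [-151.56, 151.56]. Speed limits (degrees/s): [147.25, 147.25, 172.46, 180, 180, 180].

INTERFACE

Orientations are given as [roll, pitch, yaw] about the fixed x, y, z axes, in that order (R = Rz(yaw) Ry(pitch) Rx(roll)).
In Python, from station import r gives the robot as it stands. The module is installed in compiled form; this text tells all that it offers. Calls block until the motion is done:
- r.reach(position, orientation): joint-space move of the TCP to a pose.
- r.servo_line(position, rotation=None, speed=0.15): straight line of the TCP; rotation=None keeps the orientation; speed is the mean speed in m/s.
- r.move_joints(angles): joint-space move.
- r.let_go() and r.grab(squeeze=None): open the fingers fully, or close them until they stop; squeeze is the grip in N (None keeps the last).
- r.wait(seconds).
- r.inverse_kinematics(position, orientation): joint angles nearest the present ones, or None.
- r.sense(): the state.
- r.snapshot(name): name is "scene" or "side" or "wrist"; returns a dict with "frame" (384x512x3 uint8, red, green, blue), "fx", "fy", "cx", "cy" (pixels), "R" (3x3) and "t" (3): a world point X has camera coordinates R X + t. Camera axes: x right, y down, z forward; pixel columns grow to the right and rows downward; lengths in m; the calibration is good to about 2 mm. A picture is of the moment at which its call begins. There is no depth.
A pose or a line that the arm cannot do raises r.IKError and nothing moves.
- r.hand_in(): hands the job in, once; it reports no verdict.
The state is a dict: "clock": time; "joints": joint angles; "joint_vel": joint speeds; "joint_torque": joint torques, N m; "tcp_pos": TCP position; "orientation": TCP orientation; "contact_force": force on the tool from outside, world axes, zero at the start; "torque": the same for the moment, N m; "opening": finger opening in m.
Only numpy, scipy, OpenCV 4.12 (cv2) and the standard library are available. Lean on these libraries where they do the work, as an engineer would, in place of code of your own. Each camera call takes 0.05 s, during which the arm holds its last target. There are 200 camera calls.

## Working session

There is one attempt and no reset: what is moved stays moved. The work goes in short steps, each a Python script; the robot and the scene stay as the last script left them, time stands still between calls to the robot, and variables do not carry over. Pictures are saved under pics/ and viewed, about 8 in all and at most 12, crops included, and the job is handed in when it is done.

```bash
mkdir -p pics; python3 - <<'E'
from station import r
import cv2,numpy as np
for n in("scene","side"):
    s=r.snapshot(n);cv2.imwrite(f"pics/{n}0.png",s["frame"][:,:,::-1]);print(n,s["fx"],s["cx"],s["cy"],np.round(s["R"],3).tolist(),s["t"])
print(r.sense())
E
```

```text
scene 486.83462802804195 259.78677574272314 199.41490684145228 [[0.747, 0.665, -0.011], [0.554, -0.632, -0.541], [-0.367, 0.398, -0.841]] [-0.40165539 -0.31834857  1.89549614]
side 447.44834573082915 263.88498608950357 190.85107890363116 [[0.698, -0.716, -0.022], [-0.431, -0.395, -0.812], [0.572, 0.576, -0.584]] [-0.42177054  0.28136478  1.16031195]
{'clock': 0.1, 'joints': array([ 6.73974417e+01,  5.25841051e+00,  7.05742627e+01, -5.10192128e-04,
        1.04267819e+02, -3.24868727e+00]), 'joint_vel': array([ 0.02534757, -0.02695441, -0.11051901, -0.06230249, -0.12181499,
        0.05172748]), 'joint_torque': array([ 2.55794315e-03, -4.47860456e+01, -4.07566881e+01,  7.01155351e-02,
        2.84695881e-02, -1.25180886e-04]), 'tcp_pos': array([0.19886281, 0.56613748, 0.40363077]), 'orientation': array([-1.79899642e+02, -5.20098674e-03,  1.60645999e+02]), 'contact_force': array([ 0.99973553, -0.2516822 , -0.06790005]), 'torque': array([0.01420946, 0.01451143, 0.03993394]), 'opening': 0.08774731270700949}
```

View pics/scene0.png

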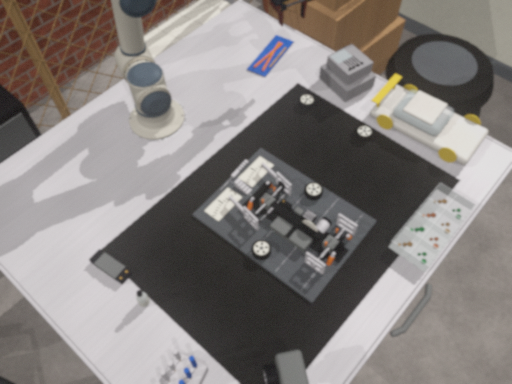

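View pics/side0.png

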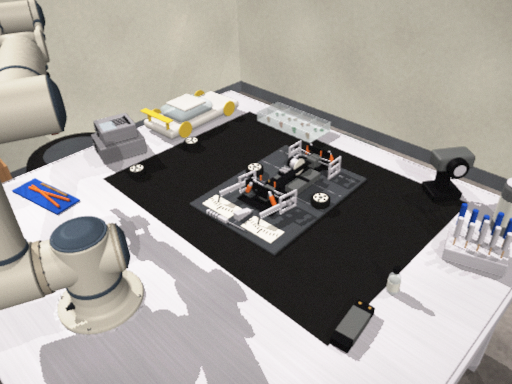

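The scene view shows the board with corners near (265,150), (375,218), (310,293) and (193,213), and the nose and white scales at the left, towards the robot. Next I cast rays to get a rough pose, then look with the wrist camera.

```bash
cat > h.py <<'E'
from station import r
import cv2,numpy as np
def ray(s,uv,z):
    d=np.array([(uv[0]-s["cx"])/s["fx"],(uv[1]-s["cy"])/s["fy"],1.]);R=np.array(s["R"]);c=-R.T@s["t"];d=R.T@d
    return c+d*(z-c[2])/d[2]
def proj(s,X):
    p=np.array(s["R"])@X+s["t"];return np.array([s["fx"]*p[0]/p[2]+s["cx"],s["fy"]*p[1]/p[2]+s["cy"]])
def save(s,n,k=1,c=None):
    f=s["frame"][:,:,::-1]
    if c: f=f[c[1]:c[3],c[0]:c[2]]
    cv2.imwrite(f"pics/{n}.png",cv2.resize(f,None,fx=k,fy=k,interpolation=cv2.INTER_CUBIC))
E
python3 - <<'E'
from h import *
s=r.snapshot("scene")
P=np.array([ray(s,p,.01) for p in[(265,150),(375,218),(310,293),(193,213)]])
print(P.round(3),P.mean(0)); 
s=r.snapshot("side")
Q=np.array([ray(s,p,.01) for p in[(192,203),(277,245),(366,182)]]);print(Q.round(3))
c=P.mean(0); n=(P[0]+P[3])/2-c; n/=np.linalg.norm(n);print("nose",np.degrees(np.arctan2(n[1],n[0])))
p=c+.13*n; print(p)
for yaw in (0,90,180,-90):
    try: 
        q=r.inverse_kinematics([p[0],p[1],.45],[180,0,yaw]);print(yaw,q)
    except Exception as e: print(yaw,e)
E
```

```text
[[ 0.429  0.151  0.01 ]
 [ 0.897  0.176  0.01 ]
 [ 0.899 -0.176  0.01 ]
 [ 0.425 -0.213  0.01 ]] [ 0.6623907  -0.01512568  0.01      ]
[[ 0.412  0.142  0.01 ]
 [ 0.453 -0.201  0.01 ]
 [ 0.896 -0.209  0.01 ]]
nose -176.25154713157139
[ 0.53266881 -0.02362458  0.01      ]
0 [-6.19553278e+00 -4.27461676e+00  7.54413180e+01 -2.54444375e-14
  1.08833299e+02  8.38044672e+01]
90 [ -6.19553278  -4.27461676  75.44131805   0.         108.83329872
  -6.19553278]
180 [ -6.19553278  -4.27461676  75.44131805   0.         108.83329872
 -96.19553278]
-90 None
```

```bash
python3 - <<'E'
from h import *
r.reach([.47,-.02,.48],[180,0,90])
s=r.snapshot("wrist");save(s,"w1",1.5);print(s["fx"],np.round(s["R"],3).tolist(),(-np.array(s["R"]).T@s["t"]).round(3))
s=r.sense();print(s["clock"],s["tcp_pos"])
E
```

```text
330.20811832176884 [[1.0, 0.001, -0.0], [0.001, -0.963, 0.27], [0.0, -0.27, -0.963]] [0.469 0.055 0.459]
2.5667 [ 0.47014165 -0.01937153  0.47983769]
```

View pics/w1.png

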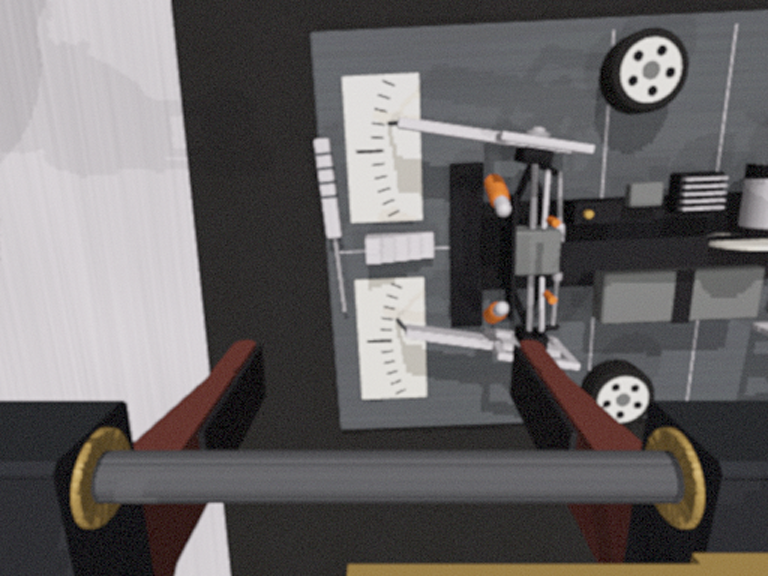

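The wrist view shows the board's front edge from (312,32) to (342,430). The long marks are at about (369,151) and (379,341), and the pointer tips at about (388,123) and (399,320), so the steering now stands to the car's right (+y world). I'll refine the pose using the scale contours.

```bash
python3 - <<'E'
from h import *
s=r.snapshot("wrist");f=s["frame"]
m=(f.min(2)>185).astype(np.uint8)
m=cv2.morphologyEx(m,cv2.MORPH_CLOSE,np.ones((5,5)))
m[:,:int(315/1.5)]=0
cs,_=cv2.findContours(m,cv2.RETR_EXTERNAL,cv2.CHAIN_APPROX_NONE)
C=[]
for c in cs:
    if cv2.contourArea(c)<1200: continue
    P=np.array([ray(s,p,.011)[:2] for p in c[:,0]],np.float32);b=cv2.minAreaRect(P);print(cv2.contourArea(c),b);print(cv2.boundingRect(c));C.append(b)
A,B=[ray(s,np.array(p)/1.5,.010)[:2] for p in((312,32),(342,430))]
M=[ray(s,np.array(p)/1.5,.011)[:2] for p in((369,151),(379,341))]
T=[ray(s,np.array(p)/1.5,.016)[:2] for p in((388,123),(399,320))]
for n,(a,b) in dict(edge=(A,B),marks=M,tips=T).items():
    d=a-b;print(n,a,b,np.linalg.norm(d),"nose ang",np.degrees(np.arctan2(d[1],d[0]))+90)
save(s,"w1c",4,(205,20,305,280-10)) if 0 else None
E
```

```text
3422.0 ((0.5153172612190247, -0.11551221460103989), (0.1485261470079422, 0.12212548404932022), 2.496347427368164)
(237, 185, 105, 81)
4898.5 ((0.4978277087211609, 0.05981117859482765), (0.12922842800617218, 0.1219659149646759), 2.3768973350524902)
(228, 49, 103, 99)
1276.0 ((0.6883476376533508, 0.12321486324071884), (0.048246562480926514, 0.048687729984521866), 50.32943344116211)
(414, 25, 40, 43)
edge [0.40740604 0.15142917] [ 0.42331302 -0.21616667] 0.36793984784215006 nose ang 182.47781447784524
marks [0.45334776 0.05765046] [ 0.46143245 -0.11872247] 0.17655812877840685 nose ang 182.62452046486308
tips [0.4698229  0.08044508] [ 0.48045667 -0.09560468] 0.17637061302637486 nose ang 183.45658584891382
```

Consistent: the board's nose points at 182.5°, the pivots are at about (0.591, 0.063) and (0.599, -0.113), and θ is about -0.18 rad. I'll push the right arm with closed fingers, keeping the tool turned to the arm's angle.

```bash
cat >> h.py <<'E'
PHI=np.radians(182.5); n=np.array([np.cos(PHI),np.sin(PHI)]); l=np.array([-n[1],n[0]])
O=np.array([.4154,-.0324])-.25*n
def W(x,y): return O+x*n+y*l
Z=.222; RAD=.095
def pose(th,side,gap,z=Z):   # side -1: finger on car's right of the right arm (pushes left)
    a=np.array([np.cos(th),np.sin(th)]);b=np.array([-a[1],a[0]])
    p=RAD*a+side*(.014+gap)*b
    return [*W(.070+p[0],-.088+p[1]),z],[180,0,92.5+np.degrees(th)]
def force(th):              # along arm's left normal
    F=r.sense()["contact_force"]; b=PHI+th+np.pi/2
    return F[0]*np.cos(b)+F[1]*np.sin(b)
def go(th,side,gap=0,z=Z,v=.06): r.servo_line(*pose(th,side,gap,z),speed=v)
def push(ths,side,lim=5,dth=.008,maxth=.50):
    """ths: waypoints, then creep until the force rises"""
    r.wait(.2);f0=force(ths[0])
    for t in ths: go(t,side); print("th %.3f f %.2f"%(t,force(t)-f0))
    t=ths[-1]
    while abs(t)<maxth:
        t-=side*dth; go(t,side,v=.03); r.wait(.08); f=force(t)-f0; print("th %.3f f %.2f"%(t,f))
        if abs(f)>lim: break
    return t
E
python3 - <<'E'
from h import *
r.grab(5);print(r.sense()["opening"])
r.reach(*pose(-.18,-1,.018,.30)); go(-.18,-1,.018,v=.12)
t=push([-.18,0,.15,.30,.37],-1)
s=r.snapshot("wrist");save(s,"w2",1.5);print(r.sense()["clock"])
E
```

```text
0.000598696367498108
th -0.180 f 0.82
th 0.000 f -0.12
th 0.150 f -0.02
th 0.300 f -0.62
th 0.370 f -0.61
th 0.378 f -2.55
th 0.386 f -2.53
th 0.394 f -1.44
th 0.402 f -4.85
th 0.410 f -7.93
9.5
```

View pics/w2.png

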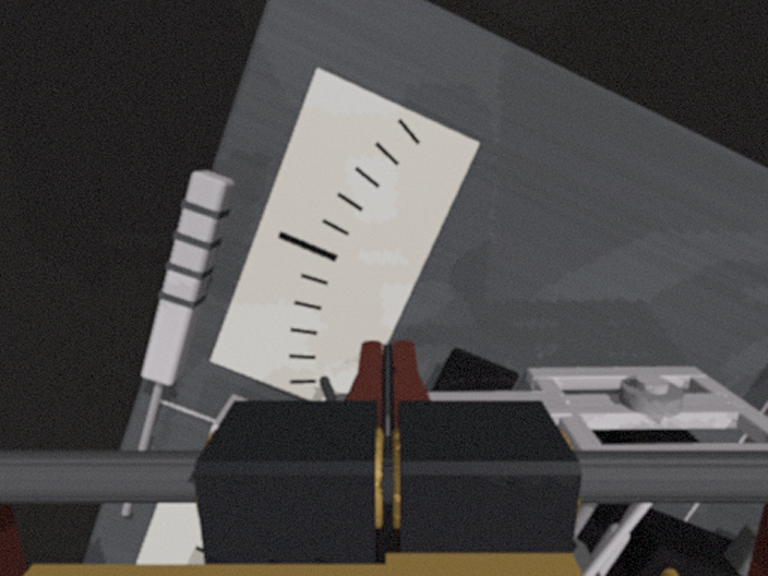

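The pointer tip at (326,379) stands just short of the 25° mark at (302,381), and the force has risen to 8 N. That matches the 24° stop. I'll check the number, then back off, cross over the arm and push the other way.

```bash
python3 - <<'E'
from h import *
s=r.snapshot("wrist")
p=ray(s,np.array((324,378))/1.5,.016)[:2]; d=p-W(.07,-.088); print("right tip ang",np.arctan2(d@l,d@n),np.linalg.norm(d),"f",force(.41))
p=ray(s,np.array((308,246))/1.5,.011)[:2]; d=p-W(.07,-.088); print("mark ang",np.arctan2(d@l,d@n))
E
```

```text
right tip ang 0.3922514407748815 0.12109899053247743 f -7.097481153542917
mark ang -0.0057966619374319635
```

```bash
python3 - <<'E'
from h import *
def dark(nm):
    s=r.snapshot("wrist");save(s,nm,6,(195,225,245,285));return s
f=force(.41);go(.416,-1,v=.03);r.wait(.2);print(f,force(.41))
s=dark("w3");print(r.sense()["clock"])
E
```

```text
-7.097481153542917 -8.825668102477895
10.05
```

View pics/w3.png

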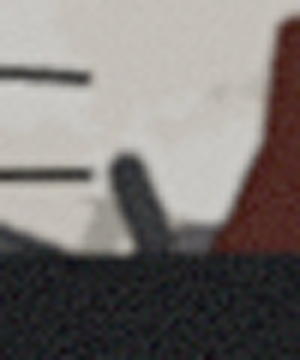

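```bash
python3 - <<'E'
from h import *
s=r.snapshot("wrist")
def ang(q,z):
    p=ray(s,np.array(q),z)[:2]; d=p-W(.07,-.088); return round(np.arctan2(d@l,d@n),4),round(np.linalg.norm(d),4)
for k,q in {"25in":(210,254.2),"20in":(210,237.8),"15":(202,220.7),"0":(205.3,164)}.items(): print(k,ang(q,.011))
print("tip",ang((215.8,250.8),.016),ang((216.2,252),.016),"f",force(.41))
st=r.sense();print(st["tcp_pos"],pose(.416,-1,0))
E
```

```text
25in (np.float64(0.4253), np.float64(0.1256))
20in (np.float64(0.3368), np.float64(0.1255))
15 (np.float64(0.254), np.float64(0.1313))
0 (np.float64(-0.0034), np.float64(0.1381))
tip (np.float64(0.3871), np.float64(0.1212)) (np.float64(0.3937), np.float64(0.121)) f -9.544511862434813
[0.49966285 0.03476254 0.22196527] ([np.float64(0.5000390516983745), np.float64(0.03377090076948194), 0.222], [180, 0, np.float64(116.33504427744225)])
```

The force rises steadily past the friction level (2.5 → 4.9 → 7.9 → 9.5 N), so the arm is against the left stop; my angle reads about 0.02 low, which is calibration. Now I back off, cross over the arm and push to the right stop.

```bash
python3 - <<'E'
from h import *
go(.41,-1,.012); go(.41,-1,.012,.25,v=.1); go(.41,1,.015,.25,v=.1); go(.41,1,.015,v=.08)
t=push([.40,.2,0,-.2,-.33,-.38],1,lim=7)
r.wait(.2);print(force(t))
s=r.snapshot("wrist");save(s,"w4",1.5);print(r.sense()["clock"])
E
```

```text
th 0.400 f -1.19
th 0.200 f -1.52
th 0.000 f -1.07
th -0.200 f -2.17
th -0.330 f -1.35
th -0.380 f -1.14
th -0.388 f 0.43
th -0.396 f 0.88
th -0.404 f 3.77
th -0.412 f 6.18
th -0.420 f 8.89
10.907200603641165
16.6333
```

View pics/w4.png

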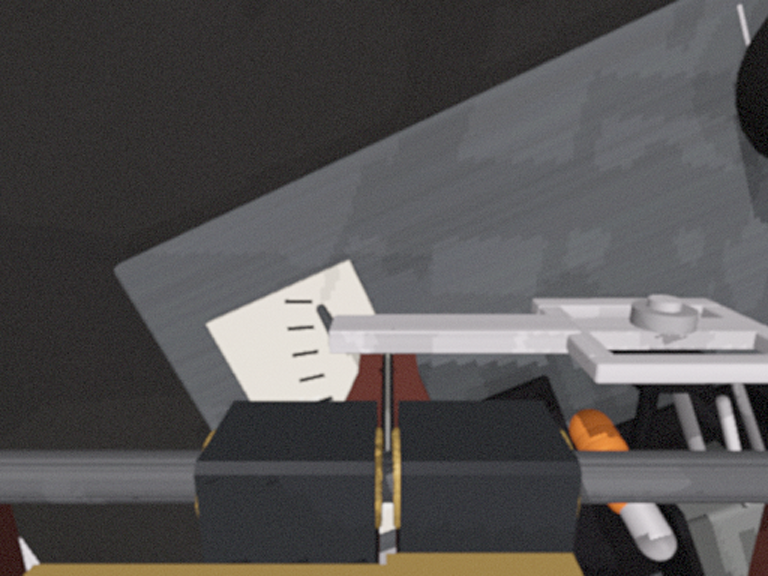

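The right pointer at (320,307) stands by the 25° mark at (300,301), just inside it, and the force has risen to 11 N, so it is at the right stop. Both stops showed up at commands of about ±0.40, so the finger is about 2 mm thicker than I assumed. I'll bring the arm back to just short of zero and look.

```bash
python3 - <<'E'
from h import *
go(-.41,1,.012); go(-.41,1,.012,.25,v=.1); go(-.41,-1,.018,.25,v=.1); go(-.41,-1,.018,v=.08)
for t in(-.41,-.2,-.08,-.028): go(t,-1,v=.05)
r.wait(.2); go(-.028,-1,.02,v=.05); go(-.028,-1,.02,.30,v=.1)
r.reach([.47,.0,.36],[180,0,92.5]); r.wait(.2)
s=r.snapshot("wrist");save(s,"w5",1.5);save(s,"w5c",4,(190,20,340,170));print(r.sense()["clock"])
E
```

```text
22.825
```

View pics/w5.png

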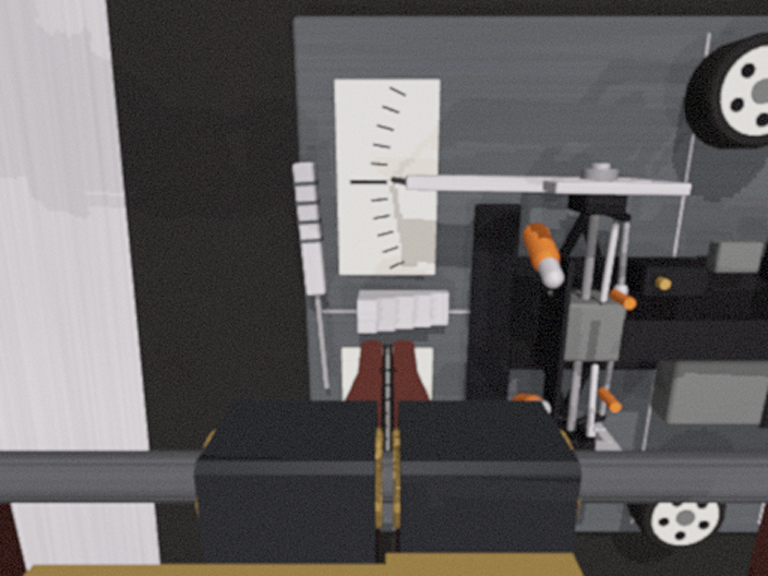

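The tip at (392,180) almost meets the long mark, which runs from (350,182) to (388,182). I'll measure on the crop.

View pics/w5c.png

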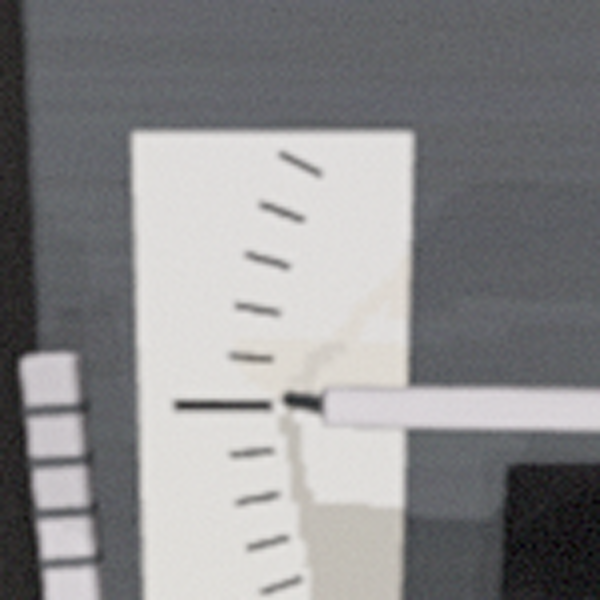

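```bash
cat >> h.py <<'E'
def meas(s,mark,tip):
    P=W(.07,-.088);o=[]
    for q,z in((mark[0],.011),(mark[1],.011),(tip,.016)):
        d=ray(s,q,z)[:2]-P;o.append((round(np.arctan2(d@l,d@n),4),round(np.linalg.norm(d),4)))
    return o
E
python3 - <<'E'
from h import *
s=r.snapshot("wrist");g=cv2.cvtColor(s["frame"],cv2.COLOR_RGB2GRAY).astype(float)
# subpixel row centroid of darkness per column, mark and pointer region
for u in range(232,274):
    c=np.clip(185-g[114:128,u],0,None); 
    if c.sum()>60: print(u,round((c*np.arange(114,128)).sum()/c.sum(),2),int(c.sum()),end=" | ")
E
```

```text
234 120.88 198 | 235 120.85 247 | 236 120.86 239 | 237 120.88 244 | 238 120.85 242 | 239 120.88 241 | 240 120.87 236 | 241 120.88 242 | 242 120.88 242 | 243 120.87 243 | 244 120.83 240 | 245 120.87 245 | 246 120.86 241 | 247 120.86 238 | 248 120.87 245 | 249 120.88 238 | 250 120.87 240 | 251 120.86 244 | 252 120.86 243 | 253 120.87 234 | 254 120.87 247 | 255 120.86 244 | 256 120.87 221 | 257 120.77 91 | 261 119.28 272 | 262 119.54 426 | 263 119.68 440 | 264 119.68 424 | 265 119.79 425 | 266 119.94 430 | 267 120.16 445 | 268 120.41 459 | 269 120.5 438 | 270 120.28 265 |
```

```bash
python3 - <<'E'
from h import *
s=r.snapshot("wrist");print(meas(s,((235,120.87),(256,120.87)),(261.3,119.4)))
print([round(float(x),4) for x in W(.07,-.088)])
E
```

```text
[(np.float64(-0.0033), np.float64(0.1477)), (np.float64(-0.0041), np.float64(0.1274)), (np.float64(-0.0176), np.float64(0.1223))]
[0.5914, 0.0634]
```

The pointer reads -0.014 rad (0.8°, to the right of the mark). One more small push will correct it.

```bash
python3 - <<'E'
from h import *
r.reach(*pose(-.028,-1,.02,.30)); go(-.028,-1,.02,v=.1); go(-.028,-1,.004,v=.05); go(-.0144,-1,v=.02)
r.wait(.2); go(-.0144,-1,.02,v=.05); go(-.0144,-1,.02,.30,v=.1)
r.reach([.47,.0,.36],[180,0,92.5]); r.wait(.3)
s=r.snapshot("wrist");g=cv2.cvtColor(s["frame"],cv2.COLOR_RGB2GRAY).astype(float)
R={}
for u in range(232,272):
    c=np.clip(185-g[114:128,u],0,None)
    if c.sum()>60: R[u]=round((c*np.arange(114,128)).sum()/c.sum(),2)
print(R); print(meas(s,((235,R[240]),(255,R[250])),(261.3,R[262])))
save(s,"w6c",4,(190,20,340,170));print(r.sense()["clock"])
r.reach([.47,-.16,.40],[180,0,92.5]);r.wait(.3)
save(r.snapshot("wrist"),"w7",1.5);print(r.sense()["clock"])
E
```

```text
{233: np.float64(120.9), 234: np.float64(120.85), 235: np.float64(120.87), 236: np.float64(120.87), 237: np.float64(120.88), 238: np.float64(120.86), 239: np.float64(120.87), 240: np.float64(120.87), 241: np.float64(120.86), 242: np.float64(120.85), 243: np.float64(120.86), 244: np.float64(120.86), 245: np.float64(120.87), 246: np.float64(120.86), 247: np.float64(120.87), 248: np.float64(120.86), 249: np.float64(120.85), 250: np.float64(120.86), 251: np.float64(120.85), 252: np.float64(120.86), 253: np.float64(120.86), 254: np.float64(120.87), 255: np.float64(120.87), 256: np.float64(120.86), 257: np.float64(120.69), 260: np.float64(121.13), 261: np.float64(121.17), 262: np.float64(121.22), 263: np.float64(121.38), 264: np.float64(121.5), 265: np.float64(121.64), 266: np.float64(121.82), 267: np.float64(121.94), 268: np.float64(122.13), 269: np.float64(122.25), 270: np.float64(121.95)}
[(np.float64(-0.0036), np.float64(0.1477)), (np.float64(-0.0043), np.float64(0.1284)), (np.float64(-0.004), np.float64(0.1223))]
27.8417
28.8917
```

View pics/w6c.png

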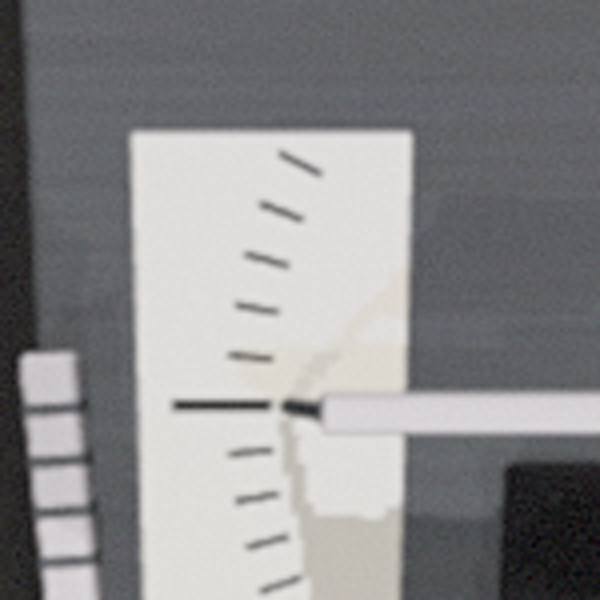

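View pics/w7.png

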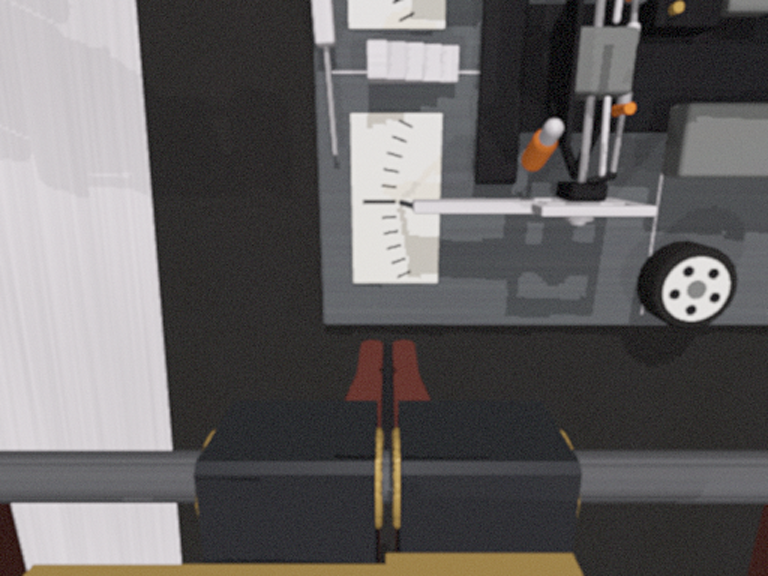

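Both pointers stand on the long marks: the right one is within about 0.001 rad, and the left tip at (403,203) meets its mark at row 202. The robot is clear, the loose things in view are where they were, and I'm handing in.

```bash
python3 -c "
from station import r
print(r.hand_in())"
```

```text
the job is handed in; nothing more can be done
None
```

The steering check is done and handed in. With closed fingertips I pushed only the car's right gauge arm, and only from the side. It went to the left stop, over to the right stop, and back to straight ahead.

- **Stops:** I judged both by the force rising clearly above friction, up to about 9.5 N at the left stop and 11 N at the right. At each stop the pointer stood just short of the 25° mark.
- **Disagreement:** The camera put the left stop at about 0.39–0.40 rad, not the stated 0.42. I put this down to the 2 mm calibration and to the finger being slightly thicker than I assumed. I did not measure an angle at the right stop; I only looked at the pointer against the marks.
- **Straight ahead:** The first return stopped 0.014 rad to the right of the mark, so I gave it one small corrective push. The right pointer then measured within about 0.001 rad of its long mark. The left pointer also stands on its mark, which I checked by eye only.
- **Binding:** Pushing force stayed at about 0–2.5 N between the stops, so I felt no binding.
- **End state:** The robot was clear of everything at about 29 s of the 64 s allowed. The last wrist views showed the height gauge, the hex driver and the front wheel in view where they were. I did not re-check the battery pack, the oil bottle or the rear wheels, but the arm did not work near them.

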